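Stack the biscuit box in its holder

ROBOT

A 6-joint arm with a two-finger parallel gripper is mounted at the origin on the work surface. World frame = base frame: x ahead of the robot, y to its left, z up, the work surface at z = 0. Lengths are in m, angles in rad, forces in N, time in s.
With the tool pointing down it reaches from about 0.35 to 0.95 m from the base axis. Payload 17.4 kg.
Tool frame: the origin (TCP) lies between the finger pads; the fingertips stand 11 mm ahead of it and the grasp point (between the pads) lies 8 mm behind it; z points along the fingers, y is the line along which they close (so a half turn about z gives the same grasp; the last joint's range is limited). The gripper opens to 93 mm and grips with 3 to 60 N. Pads are 15 mm wide; open, the fingers measure 128 mm over their backs; the gripper's body (75 mm by 188 mm) begins 65 mm behind the grasp point.
Start: joints at [1.131, 0.116, 1.442, -0, 1.584, -0.038], TCP at [0.264, 0.621, 0.23] pointing down, gripper open.
Joint ranges: [-2.83, 2.83], [-0.83, 2.19], [0.07, 2.5], [-1.14, 4.28], [0.01, 3], [-2.97, 2.97]. Speed limits (rad/s): [1.89, 1.89, 2.22, 3.14, 3.14, 3.14].

INTERFACE

Orientations are given as a rotation vector (axis times angle).
In Python, from rig import * gives the robot as it stands. The module is installed in compiled form; this text tells all that it offers.
- The arm moves only by the tool move_arm, never from a script. Its argument "rows" is a list of rows, each a list of 2 entries, a list of its own where there are three numbers: the shift along the tool's x, y, z normalised to -1 to 1, where 1 is 40 cm, then the turn, a rotation vector about the tool's x, y, z normalised to -1 to 1, where 1 is 45 degrees. In form: [[[dx, dy, dz], [wx, wy, wz]], ...]. A call has 1 to 12 rows; each row is the pose to reach, as a shift and turn from the pose commanded when the call began, along the tool's axes at that moment; what a row does not reach only later rows make up. A row lasts 1/10 s, in which the tool goes at most 50 mm and 8.59 degrees, less where a joint would pass 70% of its speed; a pose out of reach is approached as far as the arm can. A call with a number of a shift or a turn outside -1 to 1 is refused whole. A call with a gripper value outside its range is refused whole. "grip" is the finger opening in mm, from 0 to 93, set as the call begins (left out, the last holds). The fingers move at their own pace and stop on an object; "squeeze" is the grip in N (left out, the last holds). Time passes only in rows, so rows that repeat a pose let the fingers close. It gives the time, the measured TCP pose, the force, the opening and the grip force at its end, in the units of the state.
- observe(): the state, without advancing time (a new reading comes with each control period).
- capture(name): name is "side" or "top" or "wrist"; returns (picture, depth): 384x512x3 uint8, red, green, blue; 384x512 float32, m along the optical axis (not along the pixel's ray), 0 where there is no reading.
- camera_model(name): a dict with "intrinsics" (3x3 intrinsics, pixels), "distortion" ([k1, k2, p1, p2, k3] as OpenCV has them; the pictures are not rectified), "position" and "orientation" of the camera in the world. Camera axes: x right, y down, z forward; pixel columns grow to the right and rows downward; lengths in m; the calibration is good to about 2 mm. A picture is of the moment at which its call begins: read the wrist's pose just before it. camera_model takes no time and is no camera call; for the wrist camera it gives the pose at the moment of the call.
- finish_job(): hands the job in; it is judged then, once.
The state is a dict: "time": time; "q": joint angles; "dq": joint speeds; "effort": joint torques, N m; "tcp_pos": TCP position; "ee_rot": TCP orientation; "contact_force": force on the tool from outside, world axes, zero at the start; "wrist_torque": the same for the moment, N m; "gripper_width": finger opening in m; "gripper_force": force on a finger pad.
Only numpy, scipy, OpenCV 4.12 (cv2) and the standard library are available. Lean on these libraries where they do the work, as an engineer would, in place of code of your own. Each camera call takes 0.05 s, during which the arm holds its last target. There are 200 camera calls.

TASK

Put the biscuit box together in its three-sided oak holder. First slide the full bottom box along the table through the holder's open side until it is squarely home against the back wall, without lifting or tipping it; then lower the middle tray squarely onto it, and last the steel lid onto the tray, each right way up, flush with what is below and gently, not dropped. Leave the other things on the table where they are and let go of everything.

Things in the scene. Friction and masses are not known exactly. Their poses are not given: they have to be found in the camera images.
- holder: Fixed three-sided oak holder, no floor. Origin: table level, pocket centre; y points from the open side to the back wall. Inner faces: sides x=-48 and +48, back y=+47 mm. Walls 10 thick, 76 high; side walls only 34 high from y=-15 to -48, then flared wings (34 high) widen the mouth to 109 at y=-70. Parts stand on the table; all belong at x=0, y=0 to 2.
- bottom_box: Bottom box, dark wood, 90 x 90 mm, 40 high, about 0.45 kg, packed nearly to the rim with upright biscuits (fixed in it). Too wide for the gripper: push it. Origin: centre of its underside, z up, x and y along its sides. Starts in front of the holder's open side. A quarter turn does not matter.
- middle_tray: Middle tray, dark wood, 90 x 90 mm, 30 high, 0.12 kg, open above; outer walls 5 thick, inner floor 5 above the underside. A dividing bar 12 thick crosses its middle along its x axis, top 28 above the underside: grasp it by this bar (34 free on each side). Origin: centre of its underside, z up. A quarter turn does not matter.
- lid: Steel lid, plate 90 x 90 x 8 mm, 0.15 kg, with an oak bar grip in the middle of its top: 44 long along the lid's x axis, 14 thick along y, from 8 to 34 above the underside. Origin: centre of its underside, z up. A quarter turn does not matter.
- cup: White cup standing on the saucer (rim 76 mm across, 65 mm high); origin centre of its underside. Leave alone.
- saucer: White saucer, 140 mm across; origin centre of its underside. Leave alone.
- sugar_bowl: Round steel sugar bowl with a spired wooden top, 104 mm across, 100 mm high; origin centre of its underside. Leave alone.
- spoon: Spoon 130 mm long, lying along its x axis; origin at the middle of its underside. Leave alone.
- jug: Small white milk jug, 54 mm across, 60 mm high; origin centre of its underside. Leave alone.
- spectacles: Spectacles standing open, 130 mm wide along y, temples 130 mm towards -x; origin under the bridge. Leave alone.

How it is judged:
By the outcome, as a careful person would: the job done as asked, in the order asked, and still so for the second after the job is handed in, with the robot touching nothing.
It also fails if it takes over 72 s, if anything falls off the work surface, if the arm or the gripper's body presses on something with over 40 N, if the wrist force passes 120 N, or if a joint passes its speed limit or range.

## Working session

There is one attempt and no reset: what is moved stays moved. The work goes in short steps, Python scripts to look and compute and a tool call to move; the robot and the scene stay as the last step left them, time stands still between calls to the robot, and variables do not carry over. Pictures are saved under pics/ and viewed, at most 14 in all, crops included, and the job is handed in when it is done.

Besides the shell and the picture viewer there is one more tool, called as name([rows], argument=value, ...), one row to a line, values as JSON. move_arm: Moves the arm, as the interface text tells. Its arguments: {"type":"object","properties":{"rows":{"type":"array","items":{"type":"array"}},"grip":{"type":"number"},"squeeze":{"type":"number"}},"required":["rows"]}

```bash
mkdir -p pics; ls
cat > h.py <<'E'
from rig import *
import numpy as np, cv2
from scipy.spatial.transform import Rotation as R
def cam(n):
    m=camera_model(n); o=np.array(m["orientation"],float)
    o=R.from_rotvec(o).as_matrix() if o.size==3 else (o if o.shape==(3,3) else R.from_quat(o).as_matrix())
    return np.array(m["intrinsics"]),np.array(m["distortion"]),np.array(m["position"]),o
def rays(n,uv):
    K,D,p,o=cam(n)
    x=cv2.undistortPoints(np.array(uv,float).reshape(-1,1,2),K,D).reshape(-1,2)
    return p,o,np.c_[x,np.ones(len(x))]
def atz(n,uv,z):
    p,o,r=rays(n,uv); w=r@o.T
    return p+w*((np.asarray(z)-p[2])/w[:,2])[:,None]
def cloud(n,dep):
    v,u=np.mgrid[:384,:512]
    p,o,r=rays(n,np.c_[u.ravel(),v.ravel()])
    return (p+(r*dep.reshape(-1,1))@o.T).reshape(384,512,3)
E
python3 - <<'E'
from h import *
print(observe()); 
for n in("top","side","wrist"):
    print(n,camera_model(n))
    im,d=capture(n); np.savez("/tmp/"+n,im=im,d=d,c=cloud(n,d))
    if n!="wrist": cv2.imwrite(f"pics/{n}0.png",cv2.resize(im[...,::-1],(800,600),interpolation=cv2.INTER_CUBIC))
E
```

```text
pics
{'time': 0.0, 'q': array([ 1.13119176e+00,  1.16471714e-01,  1.44227726e+00, -1.81497004e-05,
        1.58403539e+00, -3.77846132e-02]), 'dq': array([-0.00066091, -0.00017436,  0.00096013, -0.00178027,  0.0004504 ,
       -0.00191487]), 'effort': array([ 5.00433616e-04, -7.21268177e+01, -6.22622323e+01,  7.80908042e-02,
        2.37930642e-02, -1.18657845e-04]), 'tcp_pos': array([0.26390307, 0.62104623, 0.22890736]), 'ee_rot': array([-6.26887185e-01, -3.07814133e+00,  1.82544887e-03]), 'contact_force': array([0.70407184, 0.51764767, 0.21834802]), 'wrist_torque': array([-0.02750403, -0.01510862,  0.0003249 ]), 'gripper_force': 0.0, 'gripper_width': 0.09323883719537829}
top {'intrinsics': array([[383.44134515,   0.        , 254.14160599],
       [  0.        , 383.44134515, 188.43081083],
       [  0.        ,   0.        ,   1.        ]]), 'distortion': array([-0.01187827,  0.        ,  0.        ,  0.        ,  0.        ]), 'position': array([0.4701461 , 0.08090831, 0.98749843]), 'orientation': array([-2.13403143,  2.17526251, -0.16171351])}
side {'intrinsics': array([[375.84333109,   0.        , 253.69650349],
       [  0.        , 375.84333109, 192.22267809],
       [  0.        ,   0.        ,   1.        ]]), 'distortion': array([-0.04991673,  0.        ,  0.        ,  0.        ,  0.        ]), 'position': array([ 0.54476066, -0.49068981,  0.72670939]), 'orientation': array([-2.46022625,  0.1030934 , -0.0098654 ])}
wrist {'intrinsics': array([[294.08081918,   0.        , 256.68162468],
       [  0.        , 294.08081918, 188.19244946],
       [  0.        ,   0.        ,   1.        ]]), 'distortion': array([-0.06355746,  0.        ,  0.        ,  0.        ,  0.        ]), 'position': array([0.19714551, 0.64971703, 0.38510957]), 'orientation': array([2.42718563, 1.60765808, 0.21412526])}
```

View pics/top0.png

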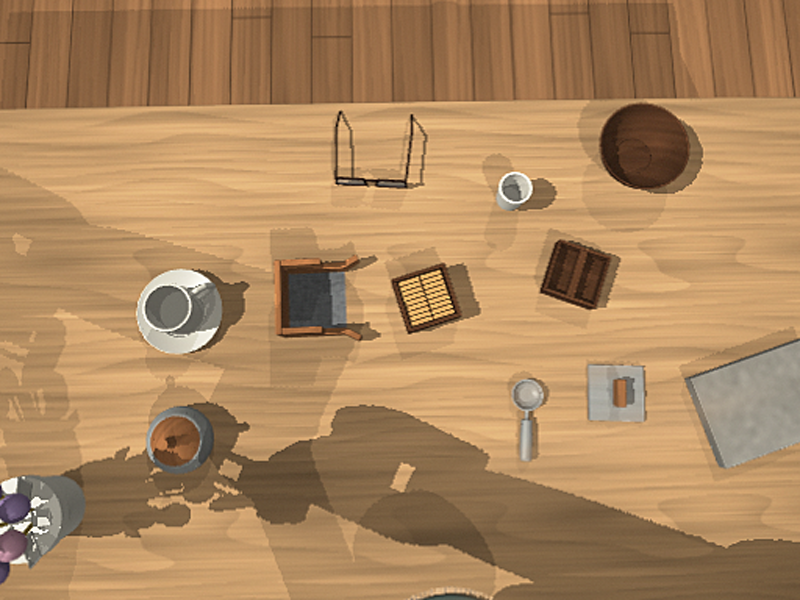

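View pics/side0.png

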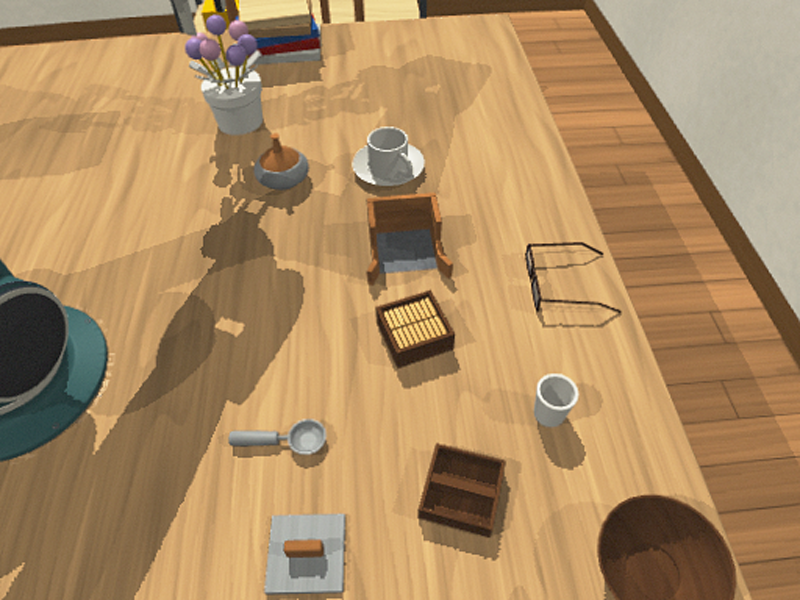

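The top view (+y to the left, +x up) shows the holder at (315,298) with its mouth to the right. The box is at (427,298), turned about 15°. The tray is at (578,274) with its bar running roughly up-down, and the lid is at (616,393). The side view agrees.

Run:
```python
from h import *
for n,S in (("top",dict(box=(427,298,50),tray=(578,274,50),lid=(616,393,42),holder=(320,298,62))),("side",dict(box=(415,328,50),tray=(462,490,60),lid=(305,553,47),holder=(408,237,52)))):
    f=np.load("/tmp/"+n+".npz"); c=f["c"]
    for k,(u,v,r) in S.items():
        u,v,r=[int(a*.64) for a in(u,v,r)]
        p=c[max(v-r,0):v+r,u-r:u+r].reshape(-1,3)
        z=p[:,2]
        zr=dict(box=(.030,.05),tray=(.022,.04),lid=(.003,.016),holder=(.068,.085))[k]
        q=p[(z>zr[0])&(z<zr[1])]
        rect=cv2.minAreaRect((q[:,:2]*1000).astype(np.float32))
        print(n,k,len(q),np.round(np.median(q[:,2])*1000,1),np.round(np.percentile(q[:,2],95)*1000,1),np.round(rect[0],1),np.round(rect[1],1),round(rect[2],1))
        if k=="lid":
            g=p[(z>.028)&(z<.045)]; rect=cv2.minAreaRect((g[:,:2]*1000).astype(np.float32)); print("  grip",len(g),rect,np.median(g[:,2]))
        if k=="holder":
            g=p[(z>.026)&(z<.042)]; rect=cv2.minAreaRect((g[:,:2]*1000).astype(np.float32)); print("  low",len(g),rect,np.median(g[:,2]))
        if k=="tray":
            print("tbl",np.median(z[z<.003]))
f=np.load("/tmp/top.npz")
im=f["im"][...,::-1]
a=cv2.resize(im[155:225,165:305],(800,400),interpolation=cv2.INTER_CUBIC)  # scale 5.714
cv2.imwrite("pics/c1.png",a)
```

```text
top box 1034 35.3 41.4 [598.   22.3] [90.1 89.8] 16.7
top tray 482 28.7 32.3 [ 634.1 -225.2] [88.9 90.5] 69.3
tbl -8.448123777327066e-05
top lid 1200 7.8 10.9 [ 443.6 -283.6] [130.9 124.9] 86.7
  grip 116 ((439.2574462890625, -282.2467346191406), (14.577013969421387, 42.10080337524414), 85.76850891113281) 0.033231446467232695
top holder 449 75.4 78.0 [598.5 221.7] [116.6  71.9] 0.8
  low 285 ((602.6488647460938, 188.48782348632812), (124.7576675415039, 137.06069946289062), 88.58711242675781) 0.033156908874606206
side box 1206 34.1 40.2 [596.5  24. ] [90.3 91.3] 16.7
side tray 864 28.1 30.7 [ 632.9 -223. ] [92.4 90.9] 69.9
tbl -0.0004394870233527248
side lid 2172 7.2 9.5 [ 443.2 -282.2] [ 91.3 100.2] 86.0
  grip 208 ((439.65643310546875, -281.2437744140625), (14.58006763458252, 43.51056671142578), 88.35040283203125) 0.032784072633412376
side holder 331 74.8 77.0 [597.6 224.9] [116.   74.9] 1.3
  low 361 ((599.3519287109375, 192.91697692871094), (135.91943359375, 123.81596374511719), 1.2657126188278198) 0.0329861758552874
```

View pics/c1.png

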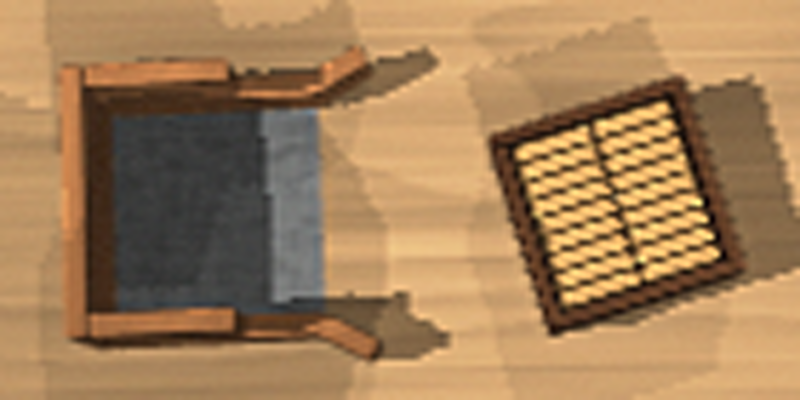

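The crop shows the holder nearly square to the world axes, about 1° off, with pocket centre ≈ (598, 202) mm. The box is at (597, 23) mm, turned 17°. I'll push it with two spread fingers, which should square it up as it moves.

```bash
cat >> h.py <<'E'
def to(x,y,z,yaw,cmd=None):
    """normalised shift/turn from current pose to TCP (m), tool x at yaw deg, pointing down"""
    s=observe()
    p=np.array(s["tcp_pos"]);A=R.from_rotvec(s["ee_rot"])
    if cmd: p=np.array(cmd[:3]);A=R.from_euler("z",cmd[3],degrees=True)*R.from_rotvec([np.pi,0,0])
    B=R.from_euler("z",yaw,degrees=True)*R.from_rotvec([np.pi,0,0])
    print("shift",np.round(A.inv().apply(np.array([x,y,z])-p)/.4,4),"turn",np.round((A.inv()*B).as_rotvec()/(np.pi/4),4))
E
python3 - <<'E'
from h import *
to(.45,.20,.2,120); to(.6,-.065,.2,91)
to(.6,-.065,.16,91,cmd=(.45,.20,.2,120))
E
```

```text
shift [-0.8398 -0.7869  0.0733] turn [-1.100e-03  4.000e-04  8.217e-01]
shift [-1.4441 -1.25    0.0737] turn [-1.1000e-03  7.0000e-04  1.4662e+00]
shift [-0.7612 -0.0065  0.1   ] turn [-0.     -0.      0.6444]
```

move_arm([
  [[-0.84,-0.787,0.073],[0,0,0.822]],
  [[-0.84,-0.787,0.073],[0,0,0.822]],
  [[-0.84,-0.787,0.073],[0,0,0.822]],
  [[-0.84,-0.787,0.073],[0,0,0.822]],
  [[-0.84,-0.787,0.073],[0,0,0.822]],
  [[-0.84,-0.787,0.073],[0,0,0.822]],
  [[-0.84,-0.787,0.073],[0,0,0.822]],
  [[-0.84,-0.787,0.073],[0,0,0.822]],
  [[-0.84,-0.787,0.073],[0,0,0.822]],
  [[-0.84,-0.787,0.073],[0,0,0.822]],
  [[-0.84,-0.787,0.073],[0,0,0.822]],
  [[-0.84,-0.787,0.073],[0,0,0.822]],
], grip=50)

```text
time: 1.35
tcp_pos: [0.4499, 0.2007, 0.2004]
ee_rot: [-1.571, -2.72, -0.0]
contact_force: [-0.1, 0.1, 0.5]
gripper_width: 0.0498
gripper_force: 0.0
```

```bash
python3 -c "
from h import *
to(.6,-.065,.18,91)"
```

```text
shift [-0.7629 -0.0069  0.0509] turn [-2.000e-04 -4.000e-04  6.439e-01]
```

move_arm([
  [[-0.762,-0.007,0.05],[0,0,0.644]],
  [[-0.762,-0.007,0.05],[0,0,0.644]],
  [[-0.762,-0.007,0.05],[0,0,0.644]],
  [[-0.762,-0.007,0.05],[0,0,0.644]],
  [[-0.762,-0.007,0.05],[0,0,0.644]],
  [[-0.762,-0.007,0.05],[0,0,0.644]],
  [[-0.762,-0.007,0.05],[0,0,0.644]],
  [[-0.762,-0.007,0.05],[0,0,0.644]],
  [[-0.762,-0.007,0.05],[0,0,0.644]],
  [[-0.762,-0.007,0.05],[0,0,0.644]],
])

```text
time: 2.35
tcp_pos: [0.5998, -0.0634, 0.1808]
ee_rot: [2.199, 2.243, 0.001]
contact_force: [0.4, 0.2, 1.0]
gripper_width: 0.0497
gripper_force: 0.0
```

Run:
```python
from h import *
im,d=capture("wrist"); c=cloud("wrist",d); np.savez("/tmp/w1",im=im,d=d,c=c)
cv2.imwrite("pics/w1.png",cv2.resize(im[...,::-1],(800,600)))
p=c.reshape(-1,3);p=p[(p[:,2]>.03)&(p[:,2]<.05)&(p[:,1]<.1)&(p[:,1]>-.05)]
print(len(p),cv2.minAreaRect((p[:,:2]*1000).astype(np.float32)))
p=c.reshape(-1,3);p=p[(p[:,2]>.066)&(p[:,2]<.085)&(p[:,1]>.14)&(p[:,1]<.3)&(abs(p[:,0]-.6)<.09)]
print(len(p),cv2.minAreaRect((p[:,:2]*1000).astype(np.float32)))
to(.6,-.065,.021,91)
```

```text
7699 ((702.9921264648438, 49.98838806152344), (308.7794189453125, 93.670166015625), 14.108753204345703)
0 ((0.0, 0.0), (0.0, 0.0), 0.0)
shift [-3.400e-03  1.000e-04  3.997e-01] turn [ 0.0008 -0.0001  0.0027]
```

View pics/w1.png

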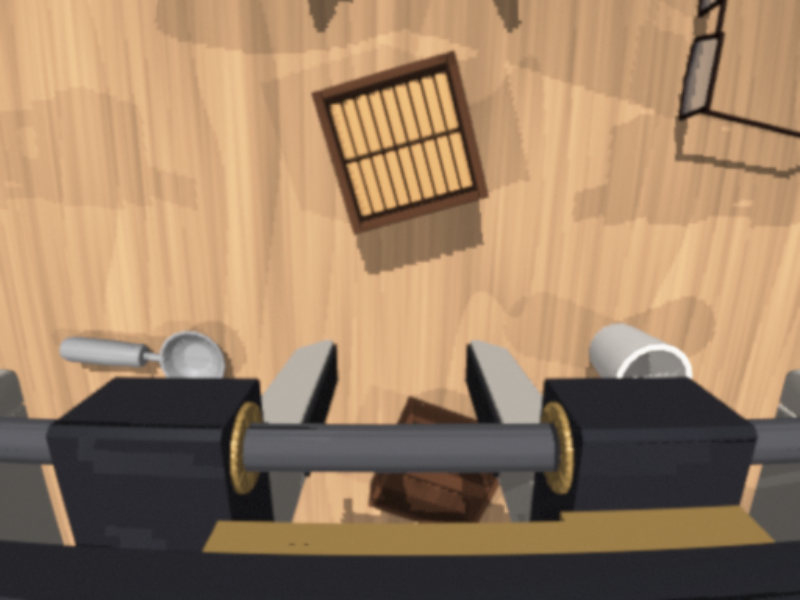

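The wrist view shows the box straight ahead of the fingers at (400,140), with the jug and spoon well clear on either side. I'll lower and push.

move_arm([
  [[0,0,0.4],[0,0,0]],
  [[0,0,0.4],[0,0,0]],
  [[0,0,0.4],[0,0,0]],
  [[0,0,0.4],[0,0,0]],
  [[0,0,0.4],[0,0,0]],
  [[0.02,0,0.4],[0,0,0]],
  [[0.04,0,0.4],[0,0,0]],
  [[0.05,0,0.4],[0,0,0]],
  [[0.06,0,0.4],[0,0,0]],
  [[0.07,0,0.4],[0,0,0]],
  [[0.08,0,0.4],[0,0,0]],
  [[0.09,0,0.4],[0,0,0]],
])

```text
time: 3.6
tcp_pos: [0.5996, -0.0299, 0.0214]
ee_rot: [2.201, 2.24, -0.001]
contact_force: [-2.2, -8.6, 6.1]
gripper_width: 0.0501
gripper_force: 3.8
```

move_arm([
  [[0.01,0,0],[0,0,0]],
  [[0.02,0,0],[0,0,0]],
  [[0.03,0,0],[0,0,0]],
  [[0.04,0,0],[0,0,0]],
  [[0.05,0,0],[0,0,0]],
  [[0.06,0,0],[0,0,0]],
  [[0.07,0,0],[0,0,0]],
  [[0.08,0,0],[0,0,0]],
  [[0.09,0,0],[0,0,0]],
  [[0.1,0,0],[0,0,0]],
  [[0.11,0,0],[0,0,0]],
  [[0.11,0,0],[0,0,0]],
])

```text
time: 4.8
tcp_pos: [0.5989, 0.0149, 0.0209]
ee_rot: [2.201, 2.241, 0.0]
contact_force: [0.7, -0.8, 1.0]
gripper_width: 0.0499
gripper_force: 0.3
```

```bash
cat >> h.py <<'E'
def see(n,cen,r,z0,z1,im=None):
    im,d=capture(n);c=cloud(n,d);p=c.reshape(-1,3)
    p=p[(p[:,2]>z0)&(p[:,2]<z1)&(abs(p[:,0]-cen[0])<r)&(abs(p[:,1]-cen[1])<r)]
    t=cv2.minAreaRect((p[:,:2]*1000).astype(np.float32))
    print(n,len(p),np.round(t[0],1),np.round(t[1],1),round(t[2],1),"z50/95",np.round(np.percentile(p[:,2],[50,95])*1000,1))
    return im,p
E
python3 - <<'E'
from h import *
im,p=see("wrist",(.598,.08),.07,.03,.05)
cv2.imwrite("pics/w2.png",cv2.resize(im[...,::-1],(800,600)))
E
```

```text
wrist 32786 [601.5  73.1] [135.3 126.9] 1.1 z50/95 [35.8 41.7]
```

View pics/w2.png

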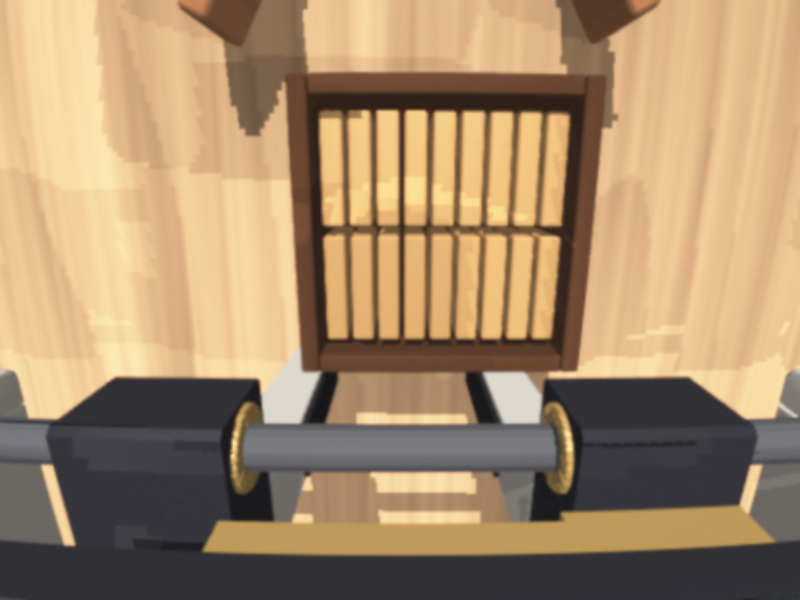

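The box is now flush with the fingers, but it sits right of the gripper centre: its edges are at 302 and 580, against a centre of about 402. I'll compute how far it has to move sideways.

Run:
```python
from h import *
q=np.array([[302,370],[580,370],[288,76],[604,76],[240,45],[597,40]])*.64
print(np.round(atz("wrist",q,[.04]*4+[.034]*2)*1000,1))
for n in("top","side"):
    im,p=see(n,(.604,.06),.07,.033,.05)
im,p=see("wrist",(.61,.065),.06,.037,.05)
s=observe();print(s["tcp_pos"])
```

```text
[[566.5  24.1  40. ]
 [657.3  25.5  40. ]
 [565.6 112.5  40. ]
 [654.  114.7  40. ]
 [550.5 122.   34. ]
 [653.4 125.6  34. ]]
top 213 [590.3  82.1] [ 75.4 117.8] 81.7 z50/95 [37.5 42.1]
side 209 [604.2  33.1] [96.3 56.4] 1.8 z50/95 [37.3 47.1]
wrist 11195 [606.4  60.7] [ 98.5 107.1] 0.9 z50/95 [40.9 43. ]
[0.59855375 0.01476521 0.02042328]
```

move_arm([
  [[-0.03,0,0],[0,0,0]],
  [[-0.03,0,-0.1],[0,0,0]],
  [[-0.03,0,-0.15],[0,0,0]],
  [[0.14,0.24,-0.15],[0,0,0]],
  [[0.14,0.24,-0.15],[0,0,0]],
  [[0.14,0.24,-0.15],[0,0,0]],
  [[0.14,0.24,-0.15],[0,0,0]],
])

```text
time: 5.7
tcp_pos: [0.6949, 0.073, 0.0797]
ee_rot: [-2.2, -2.242, 0.0]
contact_force: [-0.2, 0.1, 0.1]
gripper_width: 0.0502
gripper_force: 0.0
```

move_arm([
  [[0,0,0.05],[0,0,0]],
  [[0,0,0.1],[0,0,0]],
  [[0,0,0.15],[0,0,0]],
  [[0,0,0.15],[0,0,0]],
  [[0,0,0.15],[0,0,0]],
  [[0,0,0.15],[0,0,0]],
], grip=0)

```text
time: 6.3
tcp_pos: [0.6941, 0.072, 0.022]
ee_rot: [2.201, 2.24, 0.002]
contact_force: [-0.4, -0.2, 0.9]
gripper_width: 0.0067
gripper_force: 0.0
```

Run:
```python
from h import *
for n in("top","side"):
    im,p=see(n,(.611,.069),.06,.03,.05)
to(.663,.069,.021,91)
```

```text
Traceback (most recent call last):
  File "h.py", line 30, in see
    print(n,len(p),np.round(t[0],1),np.round(t[1],1),round(t[2],1),"z50/95",np.round(np.percentile(p[:,2],[50,95])*1000,1))
                                                                                     ~~~~~~~~~~~~~^^^^^^^^^^^^^^^^
IndexError: index -1 is out of bounds for axis 0 with size 0
```

move_arm([
  [[-0.008,-0.015,0],[0,0,0]],
  [[-0.008,-0.03,0],[0,0,0]],
  [[-0.008,-0.04,0],[0,0,0]],
  [[-0.008,-0.05,0],[0,0,0]],
  [[-0.008,-0.058,0],[0,0,0]],
  [[-0.008,-0.066,0],[0,0,0]],
  [[-0.008,-0.075,0],[0,0,0]],
  [[-0.008,-0.075,0],[0,0,0]],
])

```text
time: 7.15
tcp_pos: [0.6634, 0.0687, 0.0206]
ee_rot: [2.202, 2.241, 0.0]
contact_force: [1.2, -0.1, 0.1]
gripper_width: 0.0005
gripper_force: 0.0
```

move_arm([
  [[0,0.02,0],[0,0,0]],
  [[0,0.02,-0.12],[0,0,0]],
  [[0,0.02,-0.15],[0,0,0]],
  [[-0.16,-0.1,-0.15],[0,0,0]],
  [[-0.28,-0.16,-0.15],[0,0,0]],
  [[-0.28,-0.16,-0.15],[0,0,0]],
  [[-0.28,-0.16,-0.15],[0,0,0]],
  [[-0.28,-0.16,-0.15],[0,0,0]],
], grip=50)

```text
time: 7.95
tcp_pos: [0.602, -0.045, 0.0808]
ee_rot: [2.203, 2.239, 0.001]
contact_force: [-0.0, -0.2, 0.7]
gripper_width: 0.0495
gripper_force: 0.0
```

Run:
```python
from h import *
im,p=see("wrist",(.60,.069),.055,.033,.05)
cv2.imwrite("pics/w3.png",cv2.resize(im[...,::-1],(800,600)))
```

```text
wrist 12959 [602.6  60.1] [90.9 70.4] 1.2 z50/95 [35.7 41.5]
```

View pics/w3.png

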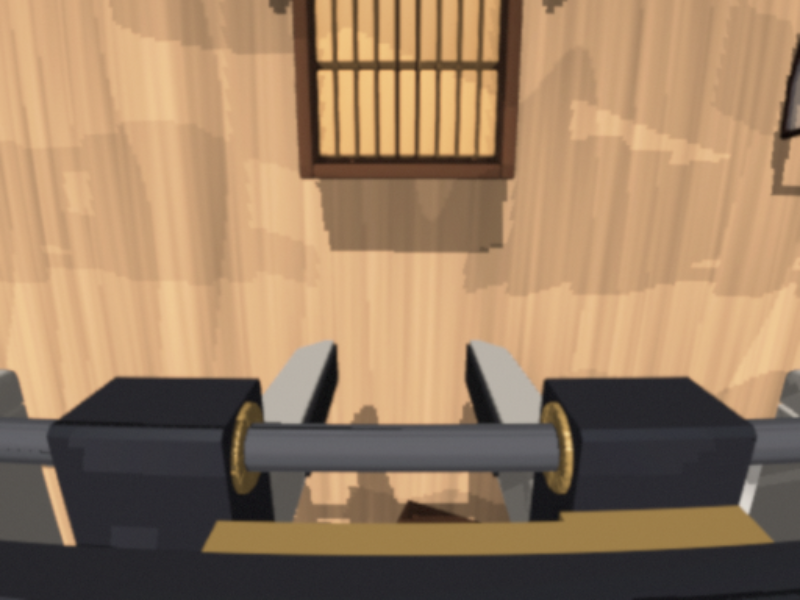

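The box is now centred at x≈602 (edges 300 and 515), yaw 1.2°, lined up with the mouth. I'll push it in.

move_arm([
  [[0,0,0.1],[0,0,0]],
  [[0,0,0.15],[0,0,0]],
  [[0.06,0,0.15],[0,0,0]],
  [[0.12,0,0.15],[0,0,0]],
  [[0.14,0,0.15],[0,0,0]],
  [[0.155,0,0.15],[0,0,0]],
  [[0.17,0,0.15],[0,0,0]],
  [[0.185,0,0.15],[0,0,0]],
  [[0.2,0,0.15],[0,0,0]],
  [[0.215,0,0.15],[0,0,0]],
  [[0.23,0,0.15],[0,0,0]],
  [[0.245,0,0.15],[0,0,0]],
])

```text
time: 9.2
tcp_pos: [0.5999, 0.054, 0.0204]
ee_rot: [-2.202, -2.241, 0.0]
contact_force: [0.3, -2.9, -2.6]
gripper_width: 0.0499
gripper_force: 1.3
```

Run:
```python
from h import *
s=observe();print(s["tcp_pos"],s["contact_force"])
im,p=see("wrist",(.60,.105),.055,.037,.05)
cv2.imwrite("pics/w4.png",cv2.resize(im[...,::-1],(800,600)))
im,d=capture("wrist"); c=cloud("wrist",d).reshape(-1,3)
c=c[(c[:,1]>.15)&(abs(c[:,0]-.6)<.08)&(c[:,2]>.06)&(c[:,2]<.09)]
print(len(c)); 
for lo in(.19,.21,.23):
    q=c[(c[:,1]>lo)&(c[:,1]<lo+.02)]
    print(lo,len(q),np.round([np.max(q[q[:,0]<.6,0]),np.min(q[q[:,0]>.6,0])],4) if len(q) else "")
```

```text
[0.59990578 0.05395672 0.02044631] [ 0.30468855 -2.90169861 -2.62638149]
wrist 11218 [603.3 102. ] [104.6 105. ] 1.2 z50/95 [41. 43.]
0
0.19 0 
0.21 0 
0.23 0
```

View pics/w4.png

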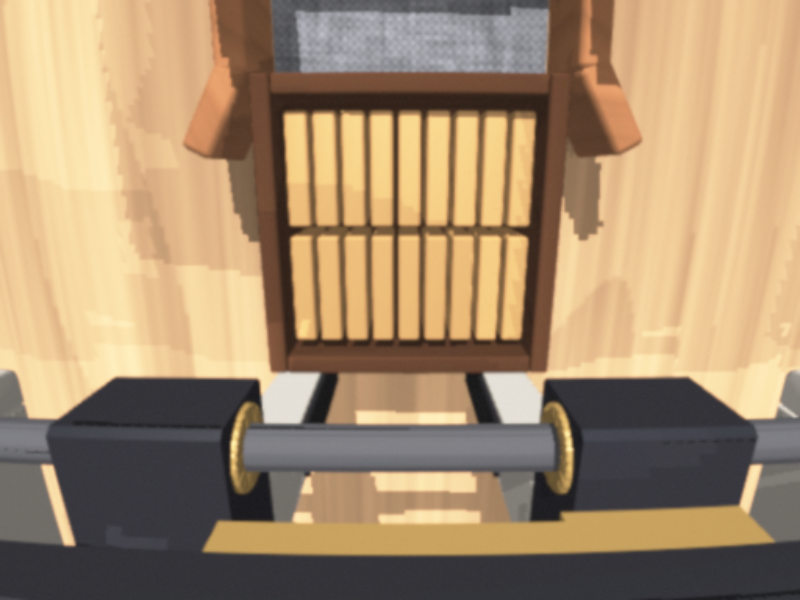

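The box is centred between the wings (box midline 410, wall midline 411). I'll continue, then creep onto the back wall while watching the force.

move_arm([
  [[0.015,0,0],[0,0,0]],
  [[0.03,0,0],[0,0,0]],
  [[0.045,0,0],[0,0,0]],
  [[0.06,0,0],[0,0,0]],
  [[0.075,0,0],[0,0,0]],
  [[0.09,0,0],[0,0,0]],
  [[0.105,0,0],[0,0,0]],
  [[0.12,0,0],[0,0,0]],
  [[0.135,0,0],[0,0,0]],
  [[0.15,0,0],[0,0,0]],
  [[0.165,0,0],[0,0,0]],
  [[0.18,0,0],[0,0,0]],
])

```text
time: 10.5
tcp_pos: [0.5987, 0.126, 0.0206]
ee_rot: [2.202, 2.241, 0.0]
contact_force: [0.3, -4.5, 1.8]
gripper_width: 0.0501
gripper_force: 2.6
```

move_arm([
  [[0.008,0,0],[0,0,0]],
  [[0.016,0,0],[0,0,0]],
  [[0.024,0,0],[0,0,0]],
  [[0.03,0,0],[0,0,0]],
  [[0.036,0,0],[0,0,0]],
  [[0.042,0,0],[0,0,0]],
  [[0.046,0,0],[0,0,0]],
  [[0.05,0,0],[0,0,0]],
  [[0.05,0,0],[0,0,0]],
])

```text
time: 11.4
tcp_pos: [0.5984, 0.1458, 0.0206]
ee_rot: [2.202, 2.241, 0.0]
contact_force: [1.0, -2.8, 2.4]
gripper_width: 0.0501
gripper_force: 1.5
```

Force is still only sliding friction, about 3–4 N. I'll creep in 2 mm steps.

move_arm([
  [[0.003,0,0],[0,0,0]],
  [[0.006,0,0],[0,0,0]],
  [[0.009,0,0],[0,0,0]],
  [[0.011,0,0],[0,0,0]],
  [[0.011,0,0],[0,0,0]],
])

```text
time: 11.9
tcp_pos: [0.5983, 0.15, 0.0206]
ee_rot: [2.202, 2.241, 0.0]
contact_force: [-0.2, -4.6, 3.0]
gripper_width: 0.0502
gripper_force: 2.5
```

Run:
```python
from h import *
im,p=see("wrist",(.60,.20),.055,.036,.046)
cv2.imwrite("pics/w5.png",cv2.resize(im[:,:,::-1][:230,100:430],(800,558)))
```

```text
wrist 18342 [599.6 197.9] [109.6 105.8] 1.2 z50/95 [40.5 43.9]
```

View pics/w5.png

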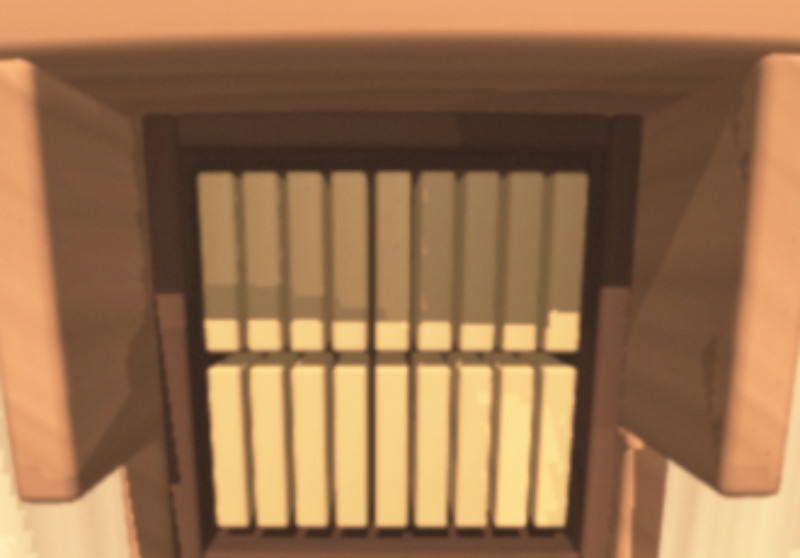

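The box is deep in the pocket, close to both the back wall and the sides (edges 145 and 640 against walls at about 135 and 645). I'll keep creeping until the force rises.

move_arm([
  [[0.003,0,0],[0,0,0]],
  [[0.006,0,0],[0,0,0]],
  [[0.006,0,0],[0,0,0]],
])

```text
time: 12.25
tcp_pos: [0.5985, 0.1507, 0.0207]
ee_rot: [2.2, 2.239, -0.003]
contact_force: [1.3, -19.5, 4.7]
gripper_width: 0.05
gripper_force: 9.4
```

move_arm([
  [[0.003,0,0],[0,0,0]],
  [[0.005,0,0],[0,0,0]],
  [[0.005,0,0],[0,0,0]],
])

```text
time: 12.55
tcp_pos: [0.5987, 0.1509, 0.0207]
ee_rot: [2.198, 2.238, -0.007]
contact_force: [2.4, -34.6, 6.4]
gripper_width: 0.0504
gripper_force: 17.2
```

Home: force rose to 35 N with no more motion. I'll back off and look from above.

move_arm([
  [[-0.05,0,0],[0,0,0]],
  [[-0.1,0,0],[0,0,0]],
  [[-0.12,0,-0.1],[0,0,0]],
  [[-0.12,0,-0.22],[0,0,0]],
  [[-0.12,0,-0.34],[0,0,0]],
  [[-0.12,0,-0.4],[0,0,0]],
  [[-0.12,0,-0.4],[0,0,0]],
  [[-0.12,0,-0.4],[0,0,0]],
], grip=28)

```text
time: 13.35
tcp_pos: [0.5989, 0.1067, 0.1801]
ee_rot: [-2.201, -2.241, -0.001]
contact_force: [-0.5, 0.2, -0.8]
gripper_width: 0.0279
gripper_force: 0.0
```

Run:
```python
from h import *
im,d=capture("wrist"); C=cloud("wrist",d); c=C.reshape(-1,3)
np.savez("/tmp/w6",im=im,c=C)
def rect(m):
    p=c[m]; t=cv2.minAreaRect((p[:,:2]*1000).astype(np.float32)); print(len(p),np.round(t[0],1),np.round(t[1],1),round(t[2],2),np.median(p[:,2]))
near=(abs(c[:,0]-.6)<.08)&(c[:,1]>.14)&(c[:,1]<.28)
rect(near&(c[:,2]>.068)&(c[:,2]<.085))
inn=(abs(c[:,0]-.6)<.043)&(c[:,1]>.155)&(c[:,1]<.245)
for y in (.165,.18,.21,.225):
    for z0,z1,k in((.037,.043,"box"),(.071,.08,"wall"),(.031,.037,"low")):
        q=c[near&(abs(c[:,1]-y)<.007)&(c[:,2]>z0)&(c[:,2]<z1)]
        if len(q)>5:
            L=q[q[:,0]<.6,0];Rr=q[q[:,0]>.6,0]
            print(y,k,len(q),np.round([np.min(L),np.max(L),np.min(Rr),np.max(Rr)],4) if len(L) and len(Rr) else "")
q=c[near&(c[:,2]>.071)&(c[:,2]<.08)&(abs(c[:,0]-.6)<.035)];print("back",np.round(np.percentile(q[:,1],[2,98]),4) if len(q) else "")
cv2.imwrite("pics/w6.png",cv2.resize(im[:,:,::-1][:290,60:470],(800,566),interpolation=cv2.INTER_CUBIC))
```

```text
4134 [599.2 223.9] [116.4  72. ] 1.46 0.07562016002211672
0.165 box 675 [0.5553 0.6    0.6    0.6453]
0.165 low 472 [0.5423 0.5998 0.6008 0.6592]
0.18 box 194 [0.5546 0.5607 0.6391 0.6451]
0.18 low 1216 [0.5426 0.5998 0.6005 0.6583]
0.21 box 234 [0.5514 0.5609 0.6386 0.6483]
0.21 wall 439 [0.5414 0.5519 0.6471 0.6574]
0.21 low 832 [0.5515 0.6    0.6    0.6481]
0.225 box 228 [0.551  0.5602 0.6377 0.6471]
0.225 wall 456 [0.541  0.5514 0.6468 0.6572]
0.225 low 1048 [0.5509 0.5998 0.6005 0.6469]
back [0.2495 0.2598]
```

View pics/w6.png

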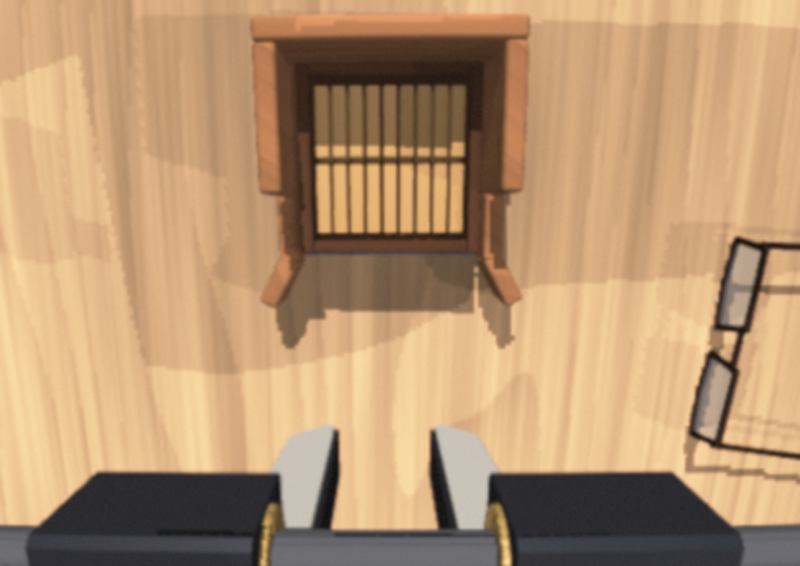

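The box is centred in the pocket: x 555.3–645.3 against an inner pocket centre of about 600.4 there. It is flush on the back wall at y = 249.5. Next is the tray, with a close look first.

```bash
python3 -c "
from h import *
to(.66,-.08,.2,125); to(.73,-.26,.18,159.5,cmd=(.66,-.08,.2,125))"
```

```text
shift [-0.4691  0.1451 -0.0525] turn [-0.0018 -0.0009 -0.755 ]
shift [-0.469  -0.1148  0.05  ] turn [ 0.      0.     -0.7667]
```

move_arm([
  [[-0.47,0.145,-0.05],[0,0,-0.755]],
  [[-0.47,0.145,-0.05],[0,0,-0.755]],
  [[-0.47,0.145,-0.05],[0,0,-0.755]],
  [[-0.47,0.145,-0.05],[0,0,-0.755]],
  [[-0.47,0.145,-0.05],[0,0,-0.755]],
  [[-0.47,0.145,-0.05],[0,0,-0.755]],
  [[-0.47,0.145,-0.05],[0,0,-0.755]],
])

```text
time: 14.1
tcp_pos: [0.6599, -0.0798, 0.199]
ee_rot: [-1.452, -2.784, 0.0]
contact_force: [-0.4, 1.1, 0.8]
gripper_width: 0.0276
gripper_force: 0.0
```

move_arm([
  [[-0.47,-0.115,0.05],[0,0,-0.767]],
  [[-0.47,-0.115,0.05],[0,0,-0.767]],
  [[-0.47,-0.115,0.05],[0,0,-0.767]],
  [[-0.47,-0.115,0.05],[0,0,-0.767]],
  [[-0.47,-0.115,0.05],[0,0,-0.767]],
  [[-0.47,-0.115,0.05],[0,0,-0.767]],
  [[-0.47,-0.115,0.05],[0,0,-0.767]],
  [[-0.47,-0.115,0.05],[0,0,-0.767]],
])

```text
time: 14.9
tcp_pos: [0.7305, -0.2592, 0.1811]
ee_rot: [0.558, 3.091, -0.0]
contact_force: [0.4, 0.9, 0.4]
gripper_width: 0.0279
gripper_force: 0.0
```

Run:
```python
from h import *
print(observe()["tcp_pos"])
im,p=see("wrist",(.634,-.224),.07,.021,.04)
im,q=see("wrist",(.634,-.224),.032,.022,.04)
cv2.imwrite("pics/w7.png",cv2.resize(im[:,:,::-1],(800,600)))
```

```text
[ 0.73046577 -0.25924757  0.18112046]
wrist 3129 [ 634.2 -224.4] [90.8 89.5] 69.3 z50/95 [30.2 32. ]
wrist 923 [ 634. -224.] [63.9 63.7] 0.2 z50/95 [28.9 30.3]
```

View pics/w7.png

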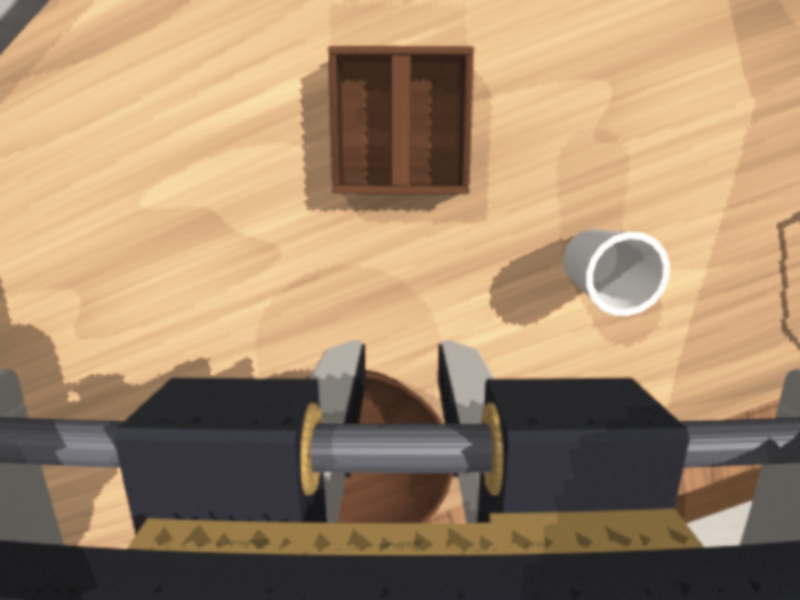

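The tray is square in view at (400,120) with its bar along the tool x axis; it measures (634.2, −224.4) mm, yaw −20.7°. The jug is clear.

```bash
python3 -c "
from h import *
to(.6342,-.2244,.07,159.3);to(.6342,-.2244,.020,159.3)"
```

```text
shift [ 0.2566 -0.0014  0.2777] turn [0.0001 0.001  0.0051]
shift [ 0.2567 -0.0014  0.4027] turn [0.0001 0.001  0.0051]
```

move_arm([
  [[0.256,-0.001,0.2],[0,0,0.005]],
  [[0.256,-0.001,0.2],[0,0,0.005]],
  [[0.256,-0.001,0.25],[0,0,0.005]],
  [[0.256,-0.001,0.28],[0,0,0.005]],
  [[0.256,-0.001,0.28],[0,0,0.005]],
  [[0.256,-0.001,0.34],[0,0,0.005]],
  [[0.256,-0.001,0.38],[0,0,0.005]],
  [[0.256,-0.001,0.4],[0,0,0.005]],
  [[0.256,-0.001,0.402],[0,0,0.005]],
  [[0.256,-0.001,0.402],[0,0,0.005]],
])

```text
time: 16.0
tcp_pos: [0.6349, -0.2257, 0.0203]
ee_rot: [0.565, 3.09, -0.0]
contact_force: [-0.5, 0.4, -0.1]
gripper_width: 0.0281
gripper_force: 0.0
```

move_arm([
  [[0,0,0],[0,0,0]],
  [[0,0,0],[0,0,0]],
  [[0,0,0],[0,0,0]],
  [[0,0,0],[0,0,0]],
  [[0,0,0],[0,0,0]],
], grip=0, squeeze=15)

```text
time: 16.5
tcp_pos: [0.6347, -0.2256, 0.0204]
ee_rot: [0.565, 3.089, -0.0]
contact_force: [-0.4, 1.8, 6.8]
gripper_width: 0.0116
gripper_force: 15.0
```

move_arm([
  [[0,0,-0.03],[0,0,0]],
  [[0,0,-0.1],[0,0,0]],
  [[0,0,-0.2],[0,0,0]],
  [[0,0,-0.3],[0,0,0]],
  [[0,0,-0.4],[0,0,0]],
  [[0,0,-0.4],[0,0,0]],
])

```text
time: 17.1
tcp_pos: [0.6359, -0.2262, 0.187]
ee_rot: [0.564, 3.082, -0.003]
contact_force: [0.1, 0.0, -1.0]
gripper_width: 0.0119
gripper_force: 15.0
```

```bash
python3 -c "
from h import *
to(.62,-.04,.18,170); to(.5996,.2038,.14,181.3,cmd=(.62,-.04,.18,170));s=observe();print(s['tcp_pos'],s['q'])"
```

```text
shift [0.202  0.4213 0.0157] turn [-0.0013  0.0107 -0.2384]
shift [0.1561 0.5914 0.1   ] turn [ 0.      0.     -0.2511]
[ 0.63585703 -0.22619264  0.18699478] [-3.79509126e-01  1.24473287e-01  1.50136490e+00 -1.23004941e-04
  1.50732891e+00 -1.58852971e+00]
```

move_arm([
  [[0.03,0.06,0],[0,0,-0.03]],
  [[0.08,0.16,0.01],[0,0,-0.08]],
  [[0.13,0.26,0.015],[0,0,-0.13]],
  [[0.18,0.36,0.015],[0,0,-0.2]],
  [[0.2,0.42,0.015],[0,0,-0.238]],
  [[0.2,0.42,0.015],[0,0,-0.238]],
  [[0.2,0.42,0.015],[0,0,-0.238]],
  [[0.2,0.42,0.015],[0,0,-0.238]],
])

```text
time: 17.9
tcp_pos: [0.6189, -0.041, 0.1735]
ee_rot: [-0.276, -3.129, 0.0]
contact_force: [-0.2, 0.2, -0.4]
gripper_width: 0.0119
gripper_force: 15.0
```

```bash
python3 -c "
from h import *
to(.6005,.2038,.14,181.3)"
```

```text
shift [0.1524 0.5944 0.0836] turn [-0.0003 -0.0004 -0.2529]
```

move_arm([
  [[0.03,0.1,0],[0,0,-0.05]],
  [[0.06,0.22,0],[0,0,-0.1]],
  [[0.09,0.34,0],[0,0,-0.15]],
  [[0.12,0.46,0],[0,0,-0.2]],
  [[0.145,0.56,0.02],[0,0,-0.24]],
  [[0.152,0.59,0.05],[0,0,-0.253]],
  [[0.152,0.594,0.08],[0,0,-0.253]],
  [[0.152,0.594,0.084],[0,0,-0.253]],
  [[0.152,0.594,0.084],[0,0,-0.253]],
  [[0.152,0.594,0.084],[0,0,-0.253]],
])

```text
time: 18.9
tcp_pos: [0.6009, 0.2031, 0.1406]
ee_rot: [-0.034, 3.141, -0.0]
contact_force: [0.7, -0.4, -1.9]
gripper_width: 0.0119
gripper_force: 15.0
```

Run:
```python
from h import *
s=observe();print(s['tcp_pos'],R.from_rotvec(s['ee_rot']).as_matrix()[:,0])
im,d=capture("side"); c=cloud("side",d);np.savez("/tmp/s8",im=im,c=c)
p=c.reshape(-1,3);p=p[(abs(p[:,0]-.6)<.06)&(abs(p[:,1]-.2)<.055)&(p[:,2]>.1)&(p[:,2]<.153)]
for z0 in(.12,.13,.14):
    q=p[(p[:,2]>z0)&(p[:,2]<z0+.01)&(p[:,1]<.175)]
    print(z0,len(q),np.round(np.percentile(q[:,0],[0,1,99,100]),4),np.round(np.median(q[:,1]),4)) if len(q) else 0
    if len(q)>20: print(" face slope deg",np.degrees(np.polyfit(q[:,0],q[:,1],1)[0]))
cv2.imwrite("pics/s8.png",cv2.resize(im[:,:,::-1][70:230,170:370],(750,600),interpolation=cv2.INTER_CUBIC))
```

```text
[0.60094595 0.2031082  0.14059426] [-9.99759540e-01 -2.19217435e-02 -5.47450599e-04]
0.12 125 [0.5538 0.5543 0.6427 0.6429] 0.1588
 face slope deg 0.8802430118621162
0.13 120 [0.554  0.5545 0.6425 0.6427] 0.1588
 face slope deg 1.1419976574589963
0.14 168 [0.5543 0.5545 0.6429 0.6437] 0.1593
 face slope deg 2.026019728607986
```

View pics/s8.png

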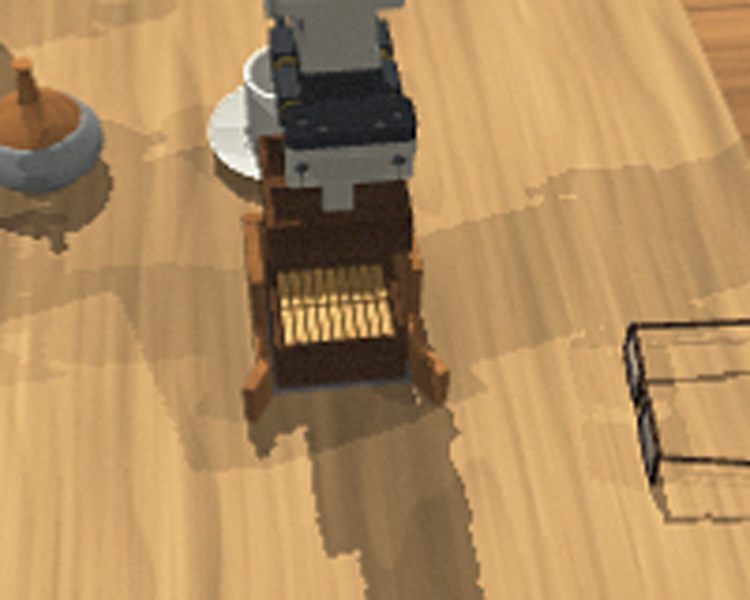

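The tray hangs level over the pocket. In the side view its x extent is 554–643, which agrees with the holder once that camera's offset is allowed for. I'll lower slowly.

move_arm([
  [[0,0.002,0.03],[0,0,0]],
  [[0,0.002,0.06],[0,0,0]],
  [[0,0.002,0.085],[0,0,0]],
  [[0,0.002,0.11],[0,0,0]],
  [[0,0.002,0.13],[0,0,0]],
  [[0,0.002,0.15],[0,0,0]],
  [[0,0.002,0.165],[0,0,0]],
  [[0,0.002,0.178],[0,0,0]],
  [[0,0.002,0.185],[0,0,0]],
  [[0,0.002,0.19],[0,0,0]],
  [[0,0.002,0.193],[0,0,0]],
  [[0,0.002,0.193],[0,0,0]],
])

```text
time: 20.15
tcp_pos: [0.6006, 0.2052, 0.063]
ee_rot: [-0.037, 3.141, -0.0]
contact_force: [2.4, -5.3, 0.2]
gripper_width: 0.0119
gripper_force: 15.0
```

move_arm([
  [[0,0,0.002],[0,0,0]],
  [[0,0,0.004],[0,0,0]],
  [[0,0,0.006],[0,0,0]],
  [[0,0,0.006],[0,0,0]],
])

```text
time: 20.55
tcp_pos: [0.6007, 0.2051, 0.0607]
ee_rot: [-0.037, 3.141, -0.0]
contact_force: [1.1, -4.5, 1.5]
gripper_width: 0.0119
gripper_force: 15.0
```

Light touch on the back wall (−5 N), so I'll ease back 1 mm and settle.

move_arm([
  [[0,-0.0025,0],[0,0,0]],
  [[0,-0.0025,0.001],[0,0,0]],
  [[0,-0.0025,0.002],[0,0,0]],
  [[0,-0.0025,0.002],[0,0,0]],
])

```text
time: 20.95
tcp_pos: [0.6004, 0.2045, 0.0603]
ee_rot: [-0.038, 3.141, 0.001]
contact_force: [-5.4, -1.4, 8.0]
gripper_width: 0.0115
gripper_force: 15.0
```

Seated with 8 N upward. Releasing and rising.

move_arm([
  [[0,0,0],[0,0,0]],
  [[0,0,0],[0,0,0]],
  [[0,0,0],[0,0,0]],
  [[0,0,0],[0,0,0]],
], grip=28)

```text
time: 21.35
tcp_pos: [0.6004, 0.2043, 0.0595]
ee_rot: [0.038, -3.141, -0.0]
contact_force: [-0.3, 0.2, 1.5]
gripper_width: 0.0276
gripper_force: 0.0
```

move_arm([
  [[0,0,-0.03],[0,0,0]],
  [[0,0,-0.1],[0,0,0]],
  [[0,0,-0.2],[0,0,0]],
  [[0,0,-0.3],[0,0,0]],
  [[0.1,-0.15,-0.35],[0,0,0]],
  [[0.15,-0.25,-0.35],[0,0,0]],
  [[0.15,-0.35,-0.35],[0,0,0]],
  [[0.15,-0.45,-0.35],[0,0,0]],
  [[0.15,-0.45,-0.35],[0,0,0]],
])

```text
time: 22.25
tcp_pos: [0.5445, 0.0187, 0.2011]
ee_rot: [-0.031, 3.14, -0.002]
contact_force: [0.5, -0.1, -0.1]
gripper_width: 0.0278
gripper_force: 0.0
```

Run:
```python
from h import *
for n in ("side","top"):
    im,d=capture(n); c=cloud(n,d).reshape(-1,3)
    q=c[(abs(c[:,0]-.6)<.044)&(abs(c[:,1]-.2)<.046)&(c[:,2]>.06)&(c[:,2]<.085)]
    t=cv2.minAreaRect((q[:,:2]*1000).astype(np.float32)); print(n,len(q),t,np.percentile(q[:,2],[5,50,95]))
    A=np.c_[q[:,:2]-q[:,:2].mean(0),np.ones(len(q))]; print("plane",np.linalg.lstsq(A,q[:,2],rcond=None)[0])
    cv2.imwrite(f"pics/{n}9.png",im[:,:,::-1])
s=observe(); print(s["tcp_pos"],s["contact_force"])
to(.535,-.28,.18,177)
```

```text
side 227 ((620.6498413085938, 201.83050537109375), (44.190494537353516, 88.51577758789062), 1.5310335159301758) [0.06120675 0.06731532 0.07023906]
plane [ 0.031266   -0.00133042  0.06671813]
top 457 ((600.2071533203125, 201.5977020263672), (87.32454681396484, 89.39055633544922), 0.6954474449157715) [0.06266693 0.06861696 0.07169523]
plane [ 0.00096253 -0.00728988  0.06824329]
[0.54479487 0.0221414  0.20060031] [-0.24107596  0.31383239 -0.80598583]
shift [ 0.041  -0.7547  0.0513] turn [0.0003 0.0013 0.0944]
```

The tray sits level at z≈70 mm and square. On to the lid.

move_arm([
  [[0.02,-0.75,0.05],[0,0,0.094]],
  [[0.02,-0.75,0.05],[0,0,0.094]],
  [[0.02,-0.75,0.05],[0,0,0.094]],
  [[0.02,-0.75,0.05],[0,0,0.094]],
  [[0.02,-0.75,0.05],[0,0,0.094]],
  [[0.02,-0.75,0.05],[0,0,0.094]],
  [[0.02,-0.75,0.05],[0,0,0.094]],
  [[0.02,-0.75,0.05],[0,0,0.094]],
  [[0.02,-0.75,0.05],[0,0,0.094]],
])

```text
time: 23.25
tcp_pos: [0.5445, -0.2757, 0.1798]
ee_rot: [0.076, 3.141, 0.001]
contact_force: [-0.2, -0.6, 1.0]
gripper_width: 0.0282
gripper_force: 0.0
```

Run:
```python
from h import *
print(observe()["tcp_pos"])
im,p=see("wrist",(.443,-.283),.056,.0045,.013)
im,p=see("wrist",(.443,-.283),.04,.025,.045)
im,d=capture("wrist"); c=cloud("wrist",d).reshape(-1,3)
q=c[(c[:,2]>.005)&(c[:,2]<.011)]
for y in(-.31,-.26): 
    w=q[(abs(q[:,1]-y)<.01)&(abs(q[:,0]-.443)<.06)];print(y,np.percentile(w[:,0],[.5,99.5]))
for x in(.41,.475):
    w=q[(abs(q[:,0]-x)<.01)&(abs(q[:,1]+.283)<.06)];print(x,np.percentile(w[:,1],[.5,99.5]))
to(.4432,-.2825,.08,177);to(.4432,-.2825,.0225,177)
```

```text
[ 0.54453739 -0.27567157  0.17984539]
wrist 6870 [ 440.1 -282.1] [90.3 89.9] 87.2 z50/95 [ 9.1 10.3]
wrist 649 [ 439.8 -282.9] [13.6 43.4] 87.4 z50/95 [34.8 36.1]
-0.31 [0.39427589 0.48360327]
-0.26 [0.39658853 0.48598216]
0.41 [-0.32548585 -0.23591199]
0.475 [-0.32853637 -0.23966627]
shift [ 0.252  -0.0289  0.25  ] turn [-0.0001  0.0006  0.0055]
shift [ 0.2521 -0.0289  0.3938] turn [-0.0001  0.0006  0.0055]
```

Lid found: 90.3 × 89.9 mm at (440.1, −282.3), yaw −2.8°, bar confirmed. Grasping it.

move_arm([
  [[0.26,-0.029,0.2],[0,0,0]],
  [[0.26,-0.029,0.2],[0,0,0]],
  [[0.26,-0.029,0.22],[0,0,0]],
  [[0.26,-0.029,0.26],[0,0,0]],
  [[0.26,-0.029,0.28],[0,0,0]],
  [[0.26,-0.029,0.33],[0,0,0]],
  [[0.26,-0.029,0.37],[0,0,0]],
  [[0.26,-0.029,0.394],[0,0,0]],
  [[0.26,-0.029,0.394],[0,0,0]],
  [[0.26,-0.029,0.394],[0,0,0]],
])

```text
time: 24.4
tcp_pos: [0.4399, -0.2837, 0.0225]
ee_rot: [0.078, 3.14, -0.0]
contact_force: [0.5, -0.2, -0.1]
gripper_width: 0.0278
gripper_force: 0.0
```

move_arm([
  [[0,0,0],[0,0,0]],
  [[0,0,0],[0,0,0]],
  [[0,0,0],[0,0,0]],
  [[0,0,0],[0,0,0]],
  [[0,0,0],[0,0,0]],
], grip=0, squeeze=20)

```text
time: 24.9
tcp_pos: [0.4398, -0.2838, 0.0227]
ee_rot: [0.078, 3.14, -0.001]
contact_force: [-0.1, 2.1, 6.4]
gripper_width: 0.0133
gripper_force: 20.0
```

move_arm([
  [[0,0,-0.03],[0,0,0]],
  [[0,0,-0.1],[0,0,0]],
  [[0,0,-0.2],[0,0,0]],
  [[0,0,-0.3],[0,0,0]],
  [[0,0,-0.4],[0,0,0]],
  [[0,0,-0.4],[0,0,0]],
])

```text
time: 25.5
tcp_pos: [0.4408, -0.2846, 0.1887]
ee_rot: [0.078, 3.134, -0.007]
contact_force: [-0.0, 0.0, -0.7]
gripper_width: 0.0139
gripper_force: 20.0
```

```bash
python3 -c "
from h import *
to(.55,-.0,.18,179);to(.5998,.2038,.15,181.3,cmd=(.55,-0,.18,179))"
```

```text
shift [-0.237   0.7245  0.0199] turn [-0.006   0.0086 -0.0414]
shift [-0.1156  0.5116  0.075 ] turn [-0.      0.     -0.0511]
```

move_arm([
  [[-0.03,0.09,0],[0,0,-0.01]],
  [[-0.06,0.2,0],[0,0,-0.02]],
  [[-0.1,0.31,0],[0,0,-0.03]],
  [[-0.14,0.42,0],[0,0,-0.04]],
  [[-0.18,0.53,0],[0,0,-0.04]],
  [[-0.21,0.63,0],[0,0,-0.04]],
  [[-0.23,0.7,0],[0,0,-0.04]],
  [[-0.237,0.72,0],[0,0,-0.04]],
  [[-0.237,0.72,0],[0,0,-0.04]],
  [[-0.237,0.72,0],[0,0,-0.04]],
])

```text
time: 26.5
tcp_pos: [0.5482, -0.0015, 0.1818]
ee_rot: [-0.029, -3.141, 0.001]
contact_force: [0.5, -0.9, -0.4]
gripper_width: 0.0138
gripper_force: 20.0
```

```bash
python3 -c "
from h import *
s=observe();print(s['tcp_pos'],R.from_rotvec(s['ee_rot']).as_matrix()[:,0])
to(.5998,.2038,.14,181.3)"
```

```text
[ 0.54821235 -0.00148331  0.1818438 ] [-9.99824191e-01  1.87440932e-02  4.95467487e-04]
shift [-0.1194  0.5156  0.1044] turn [-0.0004 -0.0006 -0.0528]
```

move_arm([
  [[-0.02,0.09,0],[0,0,-0.01]],
  [[-0.045,0.19,0],[0,0,-0.02]],
  [[-0.07,0.3,0],[0,0,-0.03]],
  [[-0.095,0.4,0.01],[0,0,-0.045]],
  [[-0.11,0.48,0.04],[0,0,-0.053]],
  [[-0.119,0.516,0.08],[0,0,-0.053]],
  [[-0.119,0.516,0.104],[0,0,-0.053]],
  [[-0.119,0.516,0.104],[0,0,-0.053]],
  [[-0.119,0.516,0.104],[0,0,-0.053]],
  [[-0.119,0.516,0.104],[0,0,-0.053]],
])

```text
time: 27.5
tcp_pos: [0.6003, 0.2036, 0.1414]
ee_rot: [-0.034, 3.14, 0.0]
contact_force: [-0.3, 0.3, -2.4]
gripper_width: 0.0142
gripper_force: 20.0
```

Run:
```python
from h import *
s=observe();print(s['tcp_pos'],R.from_rotvec(s['ee_rot']).as_matrix()[:,0],s['contact_force'])
im,d=capture("side"); c=cloud("side",d)
p=c.reshape(-1,3);p=p[(abs(p[:,0]-.6)<.06)&(abs(p[:,1]-.2)<.06)]
for a,b in((.112,.13),(.06,.07)):
    q=p[(p[:,2]>a)&(p[:,2]<b)&(p[:,1]<.18)]
    print(len(q),np.round(np.percentile(q[:,0],[0,2,98,100]),4),np.round(np.percentile(q[:,1],[1,10,50]),4),np.percentile(q[:,2],[5,95]))
```

```text
[0.60027537 0.20360712 0.14141731] [-0.99976329 -0.02172775 -0.00112883] [-0.25320338  0.34584015 -2.3505761 ]
317 [0.554  0.5558 0.642  0.6436] [0.1571 0.1589 0.1659] [0.11976106 0.12780343]
143 [0.5534 0.554  0.6425 0.6435] [0.1575 0.1588 0.1611] [0.06071426 0.06977402]
```

In the side view the lid (554.0–643.6, front edge 157.1) and the tray (553.4–643.5, 157.5) match to half a millimetre. Lowering.

move_arm([
  [[0.001,0,0.02],[0,0,0]],
  [[0.001,0,0.04],[0,0,0]],
  [[0.001,0,0.06],[0,0,0]],
  [[0.001,0,0.078],[0,0,0]],
  [[0.001,0,0.092],[0,0,0]],
  [[0.001,0,0.102],[0,0,0]],
  [[0.001,0,0.108],[0,0,0]],
  [[0.001,0,0.112],[0,0,0]],
  [[0.001,0,0.115],[0,0,0]],
  [[0.001,0,0.117],[0,0,0]],
  [[0.001,0,0.117],[0,0,0]],
])

```text
time: 28.65
tcp_pos: [0.5996, 0.2048, 0.0937]
ee_rot: [-0.036, 3.141, 0.0]
contact_force: [0.4, -0.3, -1.6]
gripper_width: 0.014
gripper_force: 20.0
```

move_arm([
  [[0,0,0.001],[0,0,0]],
  [[0,0,0.002],[0,0,0]],
  [[0,0,0.003],[0,0,0]],
  [[0,0,0.003],[0,0,0]],
])

```text
time: 29.05
tcp_pos: [0.5996, 0.2048, 0.0928]
ee_rot: [-0.036, 3.141, 0.0]
contact_force: [-2.4, -1.4, 2.8]
gripper_width: 0.0136
gripper_force: 20.0
```

Contact is starting. One last half millimetre, then release.

move_arm([
  [[0,0,0.001],[0,0,0]],
  [[0,0,0.0015],[0,0,0]],
  [[0,0,0.0015],[0,0,0]],
])

```text
time: 29.35
tcp_pos: [0.5996, 0.2048, 0.0928]
ee_rot: [-0.036, 3.141, 0.0]
contact_force: [-4.6, -2.0, 8.6]
gripper_width: 0.0138
gripper_force: 20.0
```

move_arm([
  [[0,0,0],[0,0,0]],
  [[0,0,0],[0,0,0]],
  [[0,0,0],[0,0,0]],
  [[0,0,0],[0,0,0]],
], grip=34)

```text
time: 29.75
tcp_pos: [0.5995, 0.2048, 0.0917]
ee_rot: [0.036, -3.141, -0.0]
contact_force: [-0.8, -0.5, 0.8]
gripper_width: 0.0336
gripper_force: 0.0
```

move_arm([
  [[0,0,-0.03],[0,0,0]],
  [[0,0,-0.1],[0,0,0]],
  [[0,0,-0.2],[0,0,0]],
  [[0,0,-0.3],[0,0,0]],
  [[0.1,-0.15,-0.3],[0,0,0]],
  [[0.15,-0.25,-0.3],[0,0,0]],
  [[0.15,-0.35,-0.3],[0,0,0]],
  [[0.15,-0.45,-0.3],[0,0,0]],
  [[0.15,-0.55,-0.3],[0,0,0]],
  [[0.15,-0.6,-0.3],[0,0,0]],
  [[0.15,-0.6,-0.3],[0,0,0]],
])

```text
time: 30.85
tcp_pos: [0.545, -0.0388, 0.2128]
ee_rot: [-0.032, 3.141, -0.001]
contact_force: [-0.3, -0.3, 0.6]
gripper_width: 0.0343
gripper_force: 0.0
```

Run:
```python
from h import *
for n in ("side","top"):
    im,d=capture(n); c=cloud(n,d).reshape(-1,3)
    q=c[(abs(c[:,0]-.6)<.05)&(abs(c[:,1]-.2)<.05)&(c[:,2]>.0745)&(c[:,2]<.084)&(abs(c[:,0]-.6)<.047)&(c[:,1]<.2475)]
    t=cv2.minAreaRect((q[:,:2]*1000).astype(np.float32)); print(n,len(q),np.round(t[0],1),np.round(t[1],1),t[2])
    q=q[(abs(q[:,0]-.6)<.042)&(abs(q[:,1]-.203)<.042)]
    A=np.c_[q[:,:2]-q[:,:2].mean(0),np.ones(len(q))]; print("plane",np.round(np.linalg.lstsq(A,q[:,2],rcond=None)[0],4))
    if n=="side": cv2.imwrite("pics/s10.png",cv2.resize(im[:,:,::-1][70:230,170:370],(750,600),interpolation=cv2.INTER_CUBIC))
s=observe(); print(s["tcp_pos"],s["contact_force"],s["time"])
```

```text
side 365 [618.4 203. ] [90.5 54. ] 86.07777404785156
plane [-0.0197  0.0113  0.0775]
top 1247 [600.  202.7] [93.6 89.1] 0.431173712015152
plane [0.002  0.0012 0.0778]
[ 0.54516852 -0.03651344  0.21251116] [-0.4768737   0.12923602 -0.37523881] 30.95
```

View pics/s10.png

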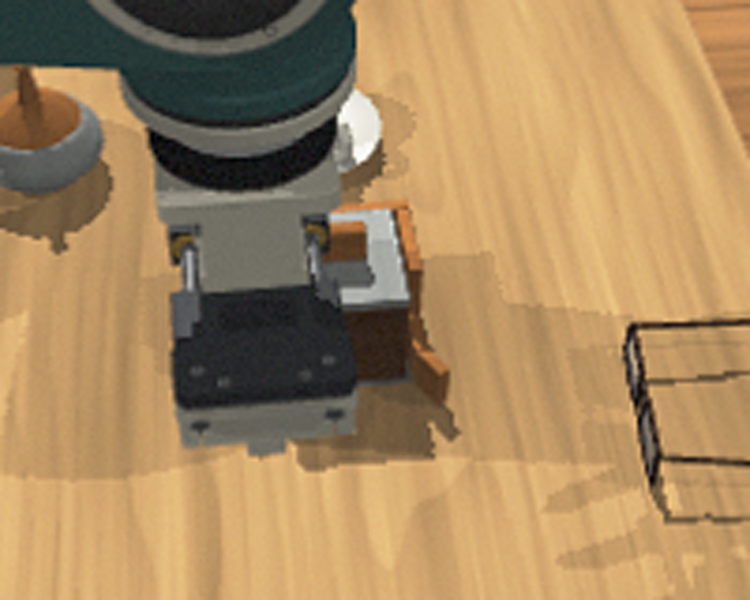

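The lid lies level at z≈78 mm, flush over the tray and box, and the gripper is clear. Handing in.

```bash
python3 -c "
from rig import *
print(finish_job())"
```

```text
the job is handed in; nothing more can be done
None
```

The biscuit box is together in the holder: bottom box home against the back wall, tray then lid on top, level and flush by camera, everything released, and the job handed in at about 31 s (no verdict was returned).

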